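# Fit the bayonet lid on the sample grinder and hold it twisted to grind

### The job

The sample of beans is already in the bowl of the little bench grinder: pick up its clear lid from the bar by the black grip on top, set it in the grinder's collar with its two lugs in the two openings, push it down against the spring, then twist it a quarter turn clockwise (seen from above) against the return spring as far as it goes, so that the grinder runs. The grinder only runs while it is held: finish while still gripping the lid, holding it pushed in and fully twisted. Leave the glass, mug, tray and spoon as they are.

Things in the scene. Friction and masses are not known exactly. Their poses are not given: they have to be found in the camera images.
- lid_mid (a point): The loose lid, a clear smoky dome 73 mm across with black rim, 110 g, standing on its rim, 72 mm high in all. This point: on its axis, 36 mm above the rim's underside; z up. The dome's flat top is at 40 mm; from it to 72 mm stands the black grip bar, 60 mm long (along the lid's x), 20 mm thick (y). The lid is the same after a half turn.
- lid: The same lid; origin at the centre of the rim's underside, same axes. Two black bayonet lugs stick out of the rim at +x and -x, in line with the grip: each 14 mm wide, 5 mm thick (0 to 5 mm height), reaching 43.5 mm from the axis. The rim's lower edge is bevelled.
- collar (a point): Centre of the mouth of the grinder's black collar, level with its top, 118 mm above the bar; z up. Mouth 79 mm wide, 104 mm outside, lip 4.5 mm thick. Openings in the lip at +x and -x (a white dot marks each) let the lid's lugs through when the lid's x lies along this x, either way round, within 6 degrees, and the lid is within 3 mm of centre.
- grinder: The grinder: an upright off-white drum 105 mm wide, 118 mm high, fixed to the bar; origin at its underside's centre, x as the collar's. An orange catch fills the clockwise side of each opening (at -y of the +x one), 12 to 16 mm off its middle; turning clockwise, the lugs meet it after 7 degrees and carry the ring to its stop, 87 degrees from straight entry.
- press (a joint): How far the grey sprung ring in the collar is pushed down, m: 0 free, its top 5 mm below the collar's mouth, where the lid's underside lands on it; 0.008 at its stop (lid's underside 13 mm below the mouth). From 0.005 on, the lugs are below the lip and the lid can turn. Spring force 5 N at 0, 13 N at the stop.
- turn (a joint): How far that ring is turned clockwise seen from above, rad: 0 at rest, 1.40 at its stop. A return spring resists with 0.15 N m at rest and 0.50 N m at the stop, and turns it back.
- glass: Bystander: empty cupping glass, 80 mm across, 85 mm high; origin at the centre of its underside.
- mug: Bystander: navy mug, 82 mm across, 95 mm high, handle at its +y; origin at the centre of its underside.
- tray: Bystander: empty blue fluted bean tray, about 192 by 110 mm (long along x), 30 mm high; origin at the centre of its underside.
- spoon: Bystander: steel cupping spoon lying on the bar between robot and work, long along x.
Things that resemble listed ones, but are neither listed nor needed, are in the scene too. What is shaped like the lid but red or turquoise is not meant.

How it is judged:
By the outcome, as a careful person would: the job done as asked, in the order asked, and still so for the second after the job is handed in, while the arm keeps its last pose, push and grip.
It also fails if it takes over 48 s, if anything falls off the work surface, if the arm or the gripper's body presses on something with over 40 N, if the wrist force passes 120 N, or if a joint passes its speed limit or range.

### The arm

A 7-joint arm with a two-finger parallel gripper is mounted at the origin on the work surface. World frame = base frame: x ahead of the robot, y to its left, z up, the work surface at z = 0. Lengths are in mm, angles in rad, forces in N, time in s.
With the tool pointing down it reaches from about 425 to 950 mm from the base axis. Payload 4.7 kg.
Tool frame: the origin (TCP) lies on the centre line of the jaws, within the pads' length; the fingertips stand 22 mm ahead of it and the grasp point (between the pads) lies 3 mm ahead of it; z points along the fingers, y is the line along which they close (so a half turn about z gives the same grasp; the last joint's range is limited). The gripper opens to 85 mm and grips with 20 to 120 N. Pads are 22 mm wide; open, the fingers measure 114 mm over their backs; the gripper's body (76 mm by 85 mm) begins 54 mm behind the grasp point. The pads swing forward as they close: fully open they stand 13 mm farther back than shut.
Start: joints at [-1.258, 0.469, -0.049, 1.532, 0.024, 1.141, -0.082], TCP at [226.209, 635.984, 253.335] pointing down, gripper open.
Joint ranges: [-2.59, 2.59], [-0.33, 1.99], [-1.39, 1.29], [0.1, 2.45], [-1.04, 4.18], [0.21, 1.99], [-2.66, 2.66]. Speed limits (rad/s): [2.57, 2.57, 3.14, 3.14, 3.14, 3.14, 3.14].

### API

Orientations are given as a 3x3 rotation matrix whose columns are the frame's x, y, z axes.
In Python, from station import robot, capture, camera_params, recognise, regions_of gives the robot as it stands.
- The arm moves only by the tool step_arm, never from a script. Its argument "steps" is a list of rows, each a list of 3 entries, a list of its own where there are three numbers: the opening, from 0 (shut) to 1 (fully open), then the shift along the tool's x, y, z in mm, then the turn about the tool's z in degrees. A call has 1 to 5 rows; each row is the pose to reach, as a shift and turn from the pose commanded when the call began, along the tool's axes at that moment; what a row does not reach only later rows make up. A row lasts 1/10 s, in which the tool goes at most 50 mm and 8.59 degrees, less where a joint would pass 70% of its speed; a pose out of reach is approached as far as the arm can. A call with a gripper value outside its range is refused whole. The fingers move at their own pace and stop on an object; "grip_force" is the grip in N (left out, the last holds). Time passes only in rows, so rows that repeat a pose let the fingers close. It gives the time, the measured TCP pose, the force, the opening and the grip force at its end, in the units of the state.
- robot.observe(): the state, without advancing time (a new reading comes with each control period).
- capture(name): name is "scene" or "top"; returns the picture (480x640x3 uint8, red, green, blue); there is no depth.
- camera_params(name): a dict with "intrinsics" (3x3 intrinsics, pixels), "R" (3x3) and "t" (3): a world point X has camera coordinates R X + t. Camera axes: x right, y down, z forward; pixel columns grow to the right and rows downward; lengths in mm; the calibration is good to about 2 mm. A picture is of the moment at which its call begins. camera_params takes no time and is no camera call.
- robot.hand_in(): hands the job in; it is judged then, once.
Trained networks look in the newest picture that a camera, given by its name, has taken for a name from the list of things; names that differ only in an ending like _2 or _b are one class to them, and where a whole thing is asked for, a point or a joint stands for the part that bears it (a point fixed in the world has none). Each returns a list of dicts, best first, with "conf" (0 to 1); they miss things now and then, are a little off and sometimes report something else, mostly with a low value. They report only what shows in the picture. A call takes as long as a camera call. They do not tell look-alikes from the thing itself.
- recognise(camera, label): "extent" ([left, top, width, height] as shares, 0 to 1, of the picture: columns of its width, rows of its height, round what is visible of it).
- regions_of(camera, label): "mask" (480x640 bool, what is visible of it) and "extent" ([left, top, width, height] as shares, 0 to 1, of the picture: columns of its width, rows of its height, round what is visible of it).
The state is a dict: "clock": time; "q": joint angles; "dq": joint speeds; "joint_efforts": joint torques, N m; "tool_pos": TCP position; "tool_rot": TCP orientation; "wrist_force": force on the tool from outside, world axes, zero at the start; "wrist_torque": the same for the moment, N m; "gripper_width": finger opening in mm; "grip_force": force on a finger pad.
Only numpy, scipy, OpenCV 4.12 (cv2) and the standard library are available. Lean on these libraries where they do the work, as an engineer would, in place of code of your own. Each camera call takes 0.05 s, during which the arm holds its last target. There are 200 camera calls.

## Working session

There is one attempt and no reset: what is moved stays moved. The work goes in short steps, Python scripts to look and compute and a tool call to move; the robot and the scene stay as the last step left them, time stands still between calls to the robot, and variables do not carry over. Pictures are saved under pics/ and viewed, at most 10 in all, crops included, and the job is handed in when it is done.

Besides the shell and the picture viewer there is one more tool, called after "Emit:" in YAML: its name, and indented under it one key for each argument. step_arm: Moves the arm, as the interface text tells. Its arguments: {"type":"object","properties":{"steps":{"type":"array"},"grip_force":{"type":"number"}},"required":["steps"]}

```bash
mkdir -p pics; cat > h.py <<'E'
import numpy as np, cv2
from station import robot, capture, camera_params, recognise, regions_of
def pix(cam,X):
    p=camera_params(cam);c=np.array(p["R"])@np.array(X,float)+np.array(p["t"]).ravel();u=np.array(p["intrinsics"])@c;return u[:2]/u[2]
def ray(cam,uv,z):
    p=camera_params(cam);R=np.array(p["R"]);t=np.array(p["t"]).ravel()
    d=R.T@np.linalg.inv(np.array(p["intrinsics"]))@np.array([uv[0],uv[1],1.]);o=-R.T@t
    return o+d*(z-o[2])/d[2]
E
python3 - <<'E'
from h import *
for c in("scene","top"):
    im=capture(c);cv2.imwrite(f"pics/{c}0.png",im[:,:,::-1])
    p=camera_params(c);print(c,-np.array(p["R"]).T@np.array(p["t"]).ravel(),np.array(p["intrinsics"])[0,0])
    for l in("lid","grinder","glass","mug","tray","spoon"):
        for r in recognise(c,l)[:4]:
            e=np.array(r["extent"])*[640,480,640,480];print(c,l,round(r["conf"],2),e.round(0))
s=robot.observe();print(s["clock"],np.round(s["tool_rot"],3))
E
```

```text
scene [1152.96737694 -400.29974263  779.63146407] 446.77842797884176
scene lid 0.91 [290. 253.  36.  35.]
scene lid 0.73 [139. 260.  34.  40.]
scene lid 0.68 [220. 261.  35.  48.]
scene grinder 0.78 [361. 199.  47.  63.]
scene grinder 0.43 [219. 262.  34.  51.]
scene glass 0.65 [349. 266.  40.  57.]
scene mug 0.74 [424. 235.  54.  58.]
scene mug 0.51 [241. 322.  81.  95.]
scene tray 0.71 [242. 318.  80.  99.]
scene spoon 0.83 [271. 197.  31.  54.]
top [ 394.2322785   -43.0740102  1188.52130889] 596.423901763771
top lid 0.92 [394. 251.  41.  36.]
top lid 0.77 [473. 304.  35.  42.]
top lid 0.65 [317. 226.  37.  41.]
top grinder 0.71 [196. 201.  63.  62.]
top glass 0.65 [281. 147.  40.  49.]
top mug 0.73 [161. 133.  65.  53.]
top tray 0.7 [380. 107.  73. 101.]
top spoon 0.84 [291. 287.  39. 102.]
top spoon 0.63 [376. 109.  78.  96.]
top spoon 0.33 [199. 205.  47.  49.]
0.7 [[-0.942  0.335 -0.   ]
 [ 0.335  0.942  0.   ]
 [ 0.     0.    -1.   ]]
```

```bash
python3 - <<'E'
import cv2
a=cv2.imread("pics/top0.png")[100:400,140:540];cv2.imwrite("pics/top0c.png",cv2.resize(a,None,fx=2,fy=2,interpolation=cv2.INTER_CUBIC))
a=cv2.imread("pics/scene0.png")[180:430,110:490];cv2.imwrite("pics/scene0c.png",cv2.resize(a,None,fx=2,fy=2,interpolation=cv2.INTER_CUBIC))
E
```

```text
(no output)
```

View pics/top0c.png

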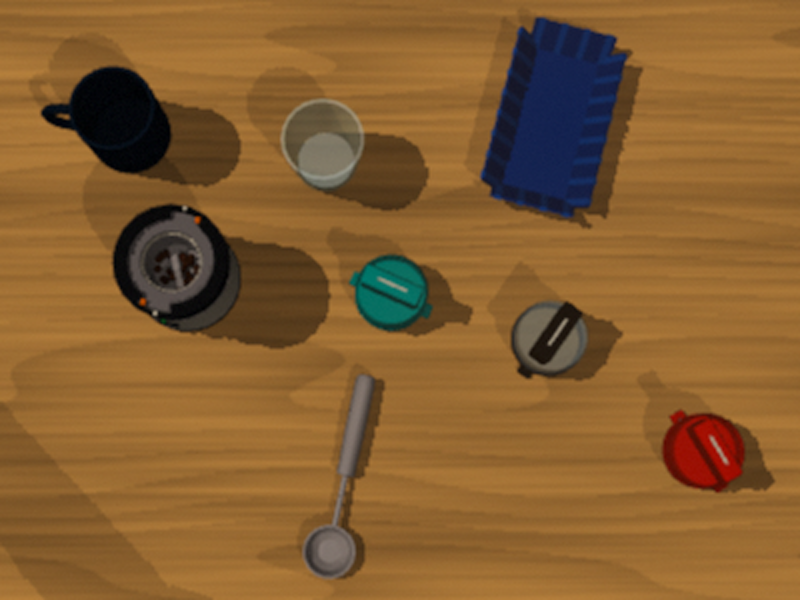

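View pics/scene0c.png

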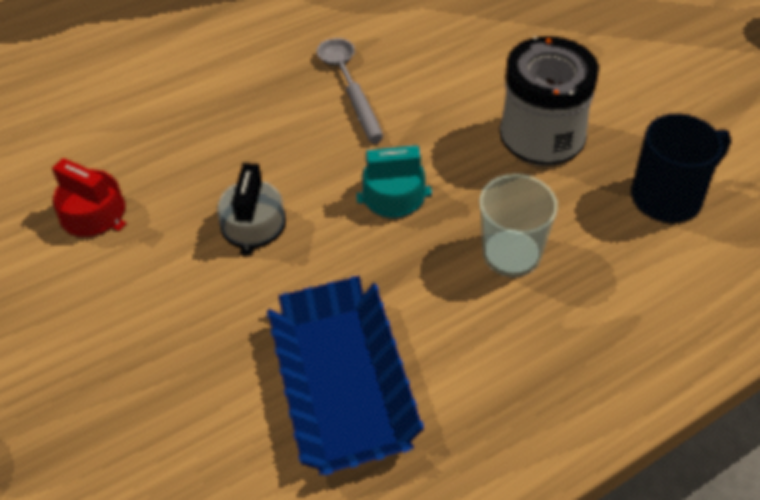

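The clear lid with the black grip is at top-view pixel (415, 269), between the turquoise and red decoys. The grinder collar is at (226, 231), with white dots near (232, 205) and (217, 256) and orange catches on the clockwise side of each opening.

```bash
python3 - <<'E'
from h import *
from scipy.optimize import least_squares
def blobs(cam,m,lo=2):
    n,l,s,c=cv2.connectedComponentsWithStats(m.astype(np.uint8));return [(s[i,4],c[i]) for i in range(1,n) if s[i,4]>=lo]
roi={"top":((190,195,265,270),(390,245,440,292)),"scene":((355,190,415,240),(212,255,258,308))}
for c in("top","scene"):
    im=cv2.imread(f"pics/{c}0.png")[:,:,::-1].astype(int);r,g,b=im[...,0],im[...,1],im[...,2]
    x0,y0,x1,y1=roi[c][0]
    B=np.zeros(r.shape,bool);B[y0:y1,x0:x1]=1
    for n,m in(("orange",(r-b>70)&(r>130)&(r-g>55)),("white",(im.min(2)>130)&(im.max(2)-im.min(2)<40))):
        for a,p in blobs(c,B&m,1): print(c,n,a,p.round(1),ray(c,p,118).round(1))
    x0,y0,x1,y1=roi[c][1];B[:]=0;B[y0:y1,x0:x1]=1
    m=B&(im.max(2)<62)
    for a,p in blobs(c,m,15):
        n,l=cv2.connectedComponents(m.astype(np.uint8));k=l==l[tuple(np.argwhere((l>0))[np.argmin(((np.argwhere(l>0)[:,::-1]-p)**2).sum(1))])]
        q=np.argwhere(k)[:,::-1];w=cv2.minAreaRect(q.astype(np.float32))
        bx=[ray(c,v,72)[:2].round(0) for v in cv2.boxPoints(w)];print(c,"black",a,p.round(1),ray(c,p,72).round(1),bx)
    # collar rim
    g=regions_of  
# bar: white stripe on top of the grip
    B[:]=0;B[y0:y1,x0:x1]=1
    for a,p in blobs(c,B&(im.min(2)>140),3): print(c,"bright",a,p.round(1),ray(c,p,72).round(1))
E
```

```text
top orange 6 [238.  209.5] [619.5 117.1 118. ]
top orange 6 [210.8 250.2] [544.3 164.5 118. ]
top white 1 [217. 256.] [533.7 153.  118. ]
top black 309 [417.2 266.4] [ 520.3 -215.8   72. ] [array([ 502., -189.]), array([ 552., -226.]), array([ 539., -243.]), array([ 489., -206.])]
top black 92 [406.1 282.7] [ 489.6 -194.4   72. ] [array([ 494., -161.]), array([ 521., -176.]), array([ 491., -232.]), array([ 464., -217.])]
scene orange 1 [384. 200.] [544.  164.4 118. ]
scene orange 2 [387.5 225. ] [616.9 117.3 118. ]
scene black 283 [233.1 276.9] [ 537.4 -222.7   72. ] [array([ 555., -253.]), array([ 491., -205.]), array([ 514., -188.]), array([ 576., -236.])]
scene black 142 [233.7 299.6] [ 593.2 -246.7   72. ] [array([ 553., -259.]), array([ 587., -205.]), array([ 628., -225.]), array([ 596., -277.])]
```

```bash
python3 - <<'E'
import cv2
a=cv2.imread("pics/top0.png");
L=cv2.resize(a[245:295,388:448],(480,400),interpolation=cv2.INTER_CUBIC);G=cv2.resize(a[195:270,188:263],(400,400),interpolation=cv2.INTER_CUBIC)[:, :320]
import numpy as np;cv2.imwrite("pics/z.png",np.hstack([L,G]))
E
```

```text
(no output)
```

View pics/z.png

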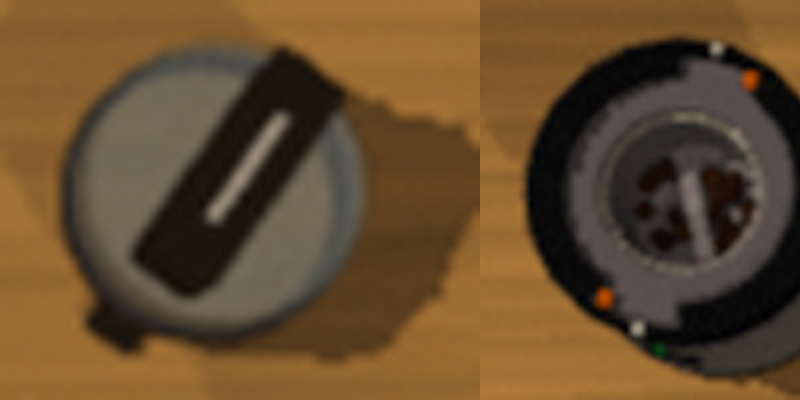

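The bar's white stripe is sharp, with its centre near zoom (249, 168). The collar dots are at zoom (717, 48) and (637, 327).

```bash
python3 - <<'E'
from h import *
d=[ray("top",np.array(p)-.45,118)[:2] for p in((232.4,204.0),(217.4,256.3))]
o=np.array([[619.5,117.1],[544.3,164.5]])
print("dots",d,np.mean(d,0),np.degrees(np.arctan2(*(d[0]-d[1])[::-1])),np.linalg.norm(d[0]-d[1]),"orange",np.degrees(np.arctan2(*(o[0]-o[1])[::-1])))
f=lambda u,v:ray("top",(388+u/8-.45,245+v/8-.45),72)[:2]
a,b=f(283,118),f(215,220);print("stripe",a,b,(a+b)/2,np.degrees(np.arctan2(*(a-b)[::-1])))
# long edges of bar top
a,b=f(340,100),f(195,295);print("edge R",np.degrees(np.arctan2(*(a-b)[::-1])))
a,b=f(280,50),f(137,255);print("edge L",np.degrees(np.arctan2(*(a-b)[::-1])))
# scene: dome check, outline via region
for c in("top","scene"):
    for r in regions_of(c,"lid")[:3]:
        m=r["mask"];ys,xs=np.nonzero(m);print(c,xs.mean(),ys.mean(),ray(c,(xs.mean(),ys.mean()),30)[:2])
for X in((528,-219,72),(528,-219,0)):print(pix("scene",X),pix("top",X))
E
```

```text
dots [array([630.54379632, 128.45058782]), array([533.95114735, 153.14710375])] [582.24747184 140.79884579] -14.341965360348619 99.69983817729197 orange -32.224016173202536
stripe [ 533.85196078 -226.9800116 ] [ 509.65102319 -210.40376447] [ 521.75149199 -218.69188803] -34.40889524246319
edge R -37.33252350669194
edge L -35.52580142365846
top 334.89379779099403 245.57179269328802 [566.06787    -61.37955867]
top 413.7495769881557 268.1615905245347 [ 521.62689842 -215.53372288]
top 490.59685863874347 324.2715033657442 [ 412.88395497 -361.85217396]
scene 306.4065040650407 271.0650406504065 [571.44778223 -64.67415759]
scene 152.94400699912512 279.6404199475066 [ 414.99893741 -366.44873153]
scene 235.04150943396226 286.14150943396226 [ 527.51342369 -219.67012292]
[232.90821582 273.35993712] [418.77320011 262.37300439]
[237.11667366 294.84196552] [413.22069349 266.63705417]
```

Emit:
step_arm:
  steps:
    - [1,[-43,-25,0],0]
    - [1,[-86,-49,0],0]
    - [1,[-129,-74,0],0]
    - [1,[-172,-98,0],0]
    - [1,[-215,-123,0],0]
  grip_force: 60

```text
clock: 1.3
tool_pos: [388.7, 446.5, 253.6]
tool_rot: [[-0.942, 0.335, 0.0], [0.335, 0.942, 0.001], [-0.0, 0.001, -1.0]]
wrist_force: [0.5, -0.1, 0.4]
gripper_width: 85.2
grip_force: 0.0
```

Emit:
step_arm:
  steps:
    - [1,[-43,-25,0],0]
    - [1,[-86,-49,0],0]
    - [1,[-129,-74,0],0]
    - [1,[-172,-98,0],0]
    - [1,[-215,-123,0],0]

```text
clock: 1.8
tool_pos: [550.0, 258.6, 253.6]
tool_rot: [[-0.942, 0.335, 0.001], [0.335, 0.942, 0.001], [-0.0, 0.001, -1.0]]
wrist_force: [0.2, 0.5, 0.3]
gripper_width: 85.4
grip_force: 0.0
```

Emit:
step_arm:
  steps:
    - [1,[-12,-46,0],0]
    - [1,[-24,-92,0],0]
    - [1,[-36,-138,0],0]
    - [1,[-48,-184,0],0]
    - [1,[-60,-227,0],0]

```text
clock: 2.3
tool_pos: [528.9, 23.9, 253.6]
tool_rot: [[-0.942, 0.336, 0.001], [0.336, 0.942, 0.0], [-0.001, 0.0, -1.0]]
wrist_force: [1.0, -0.4, 0.4]
gripper_width: 85.4
grip_force: 0.0
```

Emit:
step_arm:
  steps:
    - [1,[-12,-46,0],0]
    - [1,[-24,-92,0],0]
    - [1,[-36,-138,0],0]
    - [1,[-48,-184,0],8]
    - [1,[-60,-227,0],16]

```text
clock: 2.8
tool_pos: [509.2, -210.1, 253.8]
tool_rot: [[-0.81, 0.587, 0.001], [0.587, 0.81, -0.0], [-0.001, 0.001, -1.0]]
wrist_force: [0.5, 0.0, 0.2]
gripper_width: 85.7
grip_force: 0.0
```

Emit:
step_arm:
  steps:
    - [1,[-7,0.5,45],0]
    - [1,[-15,1,90],0]
    - [1,[-15,1,115],0]
    - [1,[-15,1,115],0]

```text
clock: 3.2
tool_pos: [520.2, -214.8, 134.7]
tool_rot: [[-0.813, 0.582, -0.008], [0.582, 0.813, 0.002], [0.008, -0.003, -1.0]]
wrist_force: [-0.6, -0.1, -0.0]
gripper_width: 85.6
grip_force: 0.0
```

```bash
python3 - <<'E'
from h import *
s=robot.observe();print(s["tool_pos"],s["q"])
a=capture("scene")[200:350,140:340,::-1];b=capture("top")[200:350,320:520,::-1]
cv2.imwrite("pics/n1.png",np.vstack([cv2.resize(x,(400,300),interpolation=cv2.INTER_CUBIC) for x in(a,b)]))
E
```

```text
[ 520.1973919  -214.79370323  134.74101135] [ 0.0490987   0.43753401  0.34649147  1.9311423  -0.19836029  0.81392802
  1.45320119]
```

View pics/n1.png

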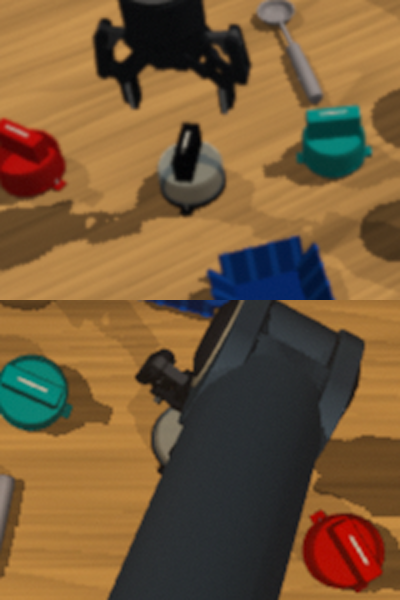

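Emit:
step_arm:
  steps:
    - [1,[-3.5,-1.5,0],0]
    - [1,[-3.5,-1.5,30],0]
    - [1,[-3.5,-1.5,52],0]
    - [1,[-3.5,-1.5,64],0]
    - [1,[-3.5,-1.5,68],0]

```text
clock: 3.8
tool_pos: [524.9, -219.1, 70.4]
tool_rot: [[-0.813, 0.582, 0.0], [0.582, 0.813, 0.0], [-0.0, 0.0, -1.0]]
wrist_force: [-0.6, -0.0, 0.3]
gripper_width: 85.4
grip_force: 0.0
```

Emit:
step_arm:
  steps:
    - [1,[0,0,0],0]

```text
clock: 3.9
tool_pos: [525.1, -219.3, 70.9]
tool_rot: [[-0.813, 0.582, 0.001], [0.582, 0.813, -0.0], [-0.001, 0.0, -1.0]]
wrist_force: [0.7, -1.2, 0.0]
gripper_width: 85.1
grip_force: 0.0
```

Emit:
step_arm:
  steps:
    - [1,[3,-1,3],0]
    - [1,[3,-1,5],0]
    - [0.3,[3,-1,5],0]
    - [0,[3,-1,5],0]
    - [0,[3,-1,5],0]

```text
clock: 4.4
tool_pos: [521.7, -218.2, 65.5]
tool_rot: [[-0.813, 0.582, 0.0], [0.582, 0.813, -0.0], [-0.0, 0.0, -1.0]]
wrist_force: [0.5, 0.9, -0.3]
gripper_width: 44.4
grip_force: 0.0
```

Emit:
step_arm:
  steps:
    - [0,[0,0,0],0]
    - [0,[0,0,0],0]
    - [0,[0,0,0],0]
    - [0,[0,0,0],0]
    - [0,[0,0,0],0]
  grip_force: 80

```text
clock: 4.9
tool_pos: [521.6, -218.3, 65.4]
tool_rot: [[-0.813, 0.582, 0.0], [0.582, 0.813, -0.0], [-0.0, 0.0, -1.0]]
wrist_force: [-0.9, -0.4, 1.5]
gripper_width: 19.0
grip_force: 78.2
```

Emit:
step_arm:
  steps:
    - [0,[0,0,-15],0]
    - [0,[0,0,-50],0]
    - [0,[0,0,-95],0]
    - [0,[0,0,-135],0]
    - [0,[0,0,-160],0]

```text
clock: 5.4
tool_pos: [522.2, -218.6, 229.3]
tool_rot: [[-0.813, 0.582, 0.004], [0.582, 0.813, -0.001], [-0.004, 0.002, -1.0]]
wrist_force: [0.6, -1.1, -1.5]
gripper_width: 19.0
grip_force: 78.3
```

```bash
python3 - <<'E'
from h import *
s=robot.observe();p=s["tool_pos"];R=np.array(s["tool_rot"]);print(s["clock"],p,s["gripper_width"],s["wrist_force"])
print(R.T@(np.array([582,140.8,p[2]])-p))
E
```

```text
5.4 [ 522.245605   -218.58469371  229.29288824] 18.964754603779447 [ 0.61191515 -1.05512939 -1.50340222]
[ 1.60621413e+02  3.26999535e+02 -1.08316372e-01]
```

Emit:
step_arm:
  steps:
    - [0,[10,20,0],0]
    - [0,[30,60,0],0]
    - [0,[50,102,0],0]
    - [0,[70,143,0],0]
    - [0,[90,183,0],0]

```text
clock: 5.9
tool_pos: [554.5, -15.0, 226.1]
tool_rot: [[-0.813, 0.582, 0.0], [0.582, 0.813, 0.0], [-0.0, 0.001, -1.0]]
wrist_force: [0.9, -0.1, -1.4]
gripper_width: 18.9
grip_force: 78.3
```

Emit:
step_arm:
  steps:
    - [0,[20,41,0],-5]
    - [0,[40,82,0],-10]
    - [0,[58,120,0],-15]
    - [0,[67,136,0],-19]
    - [0,[70,143,0],-21.2]

```text
clock: 6.4
tool_pos: [580.5, 143.4, 225.6]
tool_rot: [[-0.97, 0.242, -0.0], [0.242, 0.97, 0.001], [0.001, 0.001, -1.0]]
wrist_force: [-0.6, -0.1, -1.7]
gripper_width: 19.1
grip_force: 78.4
```

Emit:
step_arm:
  steps:
    - [0,[0,0,0],0]
    - [0,[0,0,0],0]

```text
clock: 6.6
tool_pos: [581.0, 138.0, 225.5]
tool_rot: [[-0.968, 0.252, -0.0], [0.252, 0.968, -0.001], [-0.0, -0.001, -1.0]]
wrist_force: [-0.1, -0.3, -1.5]
gripper_width: 18.3
grip_force: 78.4
```

```bash
python3 - <<'E'
from h import *
s=robot.observe();p=s["tool_pos"];R=np.array(s["tool_rot"]);print(s["clock"],p,s["gripper_width"],s["q"])
print(R.T@(np.array([582,140.8,p[2]])-p),np.degrees(np.arctan2(R[1,0],R[0,0])))
a=capture("scene");b=capture("top")
cv2.imwrite("pics/s2f.png",a[:,:,::-1]);cv2.imwrite("pics/t2f.png",b[:,:,::-1])
cv2.imwrite("pics/n2.png",np.hstack([cv2.resize(x[:,:,::-1],(400,400),interpolation=cv2.INTER_CUBIC) for x in(a[120:270,320:470],b[160:310,150:300])]))
E
```

```text
6.6 [581.03632459 137.97030277 225.46083522] 18.31480064540194 [-0.44115778  0.36742844  0.17814703  1.76606454 -0.07368808  1.01510871
  1.08057376]
[-0.2202244   2.98116511 -0.00354362] 165.41819722980446
```

View pics/n2.png

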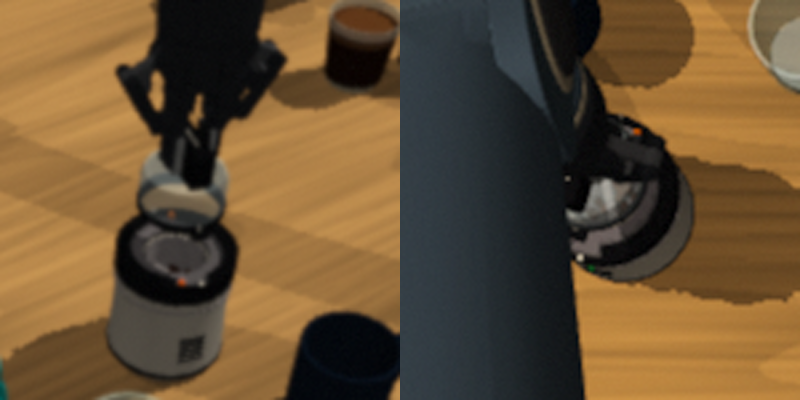

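```bash
python3 - <<'E'
from h import *
p=robot.observe()["tool_pos"];R=np.array(robot.observe()["tool_rot"])
a=np.radians(np.arange(0,360,2))
def out(cam,c,r,z):return np.array([pix(cam,(c[0]+r*np.cos(t),c[1]+r*np.sin(t),z)) for t in a])
for z in(160,165,160+6):
    e=out("scene",p,36.5,z);print(z,e.min(0),e.max(0))
im=cv2.imread("pics/s2f.png");S=8
x0,y0=360,165;v=cv2.resize(im[y0:y0+70,x0:x0+60],None,fx=S,fy=S,interpolation=cv2.INTER_CUBIC)
dr=lambda e,col:cv2.polylines(v,[((e-[x0,y0]+.5)*S).astype(np.int32)],True,col,1)
dr(out("scene",p,36.5,160),(0,255,255));dr(out("scene",(582,140.8),52,118),(0,255,0));dr(out("scene",(582,140.8),39.5,118),(255,255,0))
u=R[:2,0]
for s in(-1,1):
    for w in(-7,7):
        q=np.array(p[:2])+s*43.5*u+w*R[:2,1];k=((pix("scene",(*q,160))-[x0,y0]+.5)*S).astype(int);cv2.circle(v,tuple(int(i) for i in k),3,(255,0,255),-1)
cv2.imwrite("pics/n3.png",v)
E
```

```text
160 [370.21170524 188.00775241] [403.67758062 208.97550937]
165 [370.40914038 186.22949788] [403.99738369 207.17832571]
166 [370.44879804 185.87234652] [404.06162239 206.81729013]
```

View pics/n3.png

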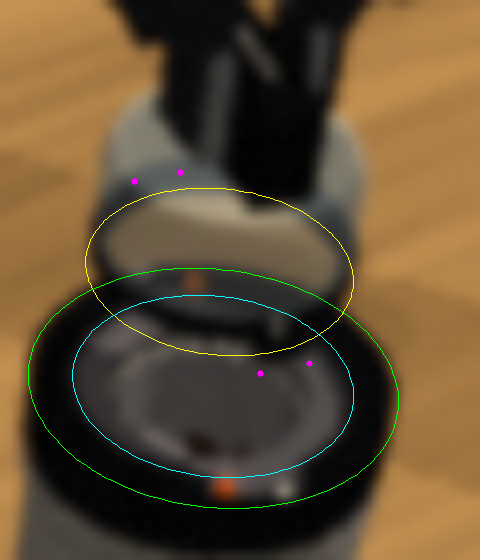

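Emit:
step_arm:
  steps:
    - [0,[0,0,0],0]
    - [0,[0,0,0],0]
    - [0,[0,0,0],0]

```text
clock: 7.0
tool_pos: [581.1, 139.6, 225.3]
tool_rot: [[-0.968, 0.249, -0.0], [0.249, 0.968, -0.0], [0.0, -0.0, -1.0]]
wrist_force: [-1.1, -0.0, -1.3]
gripper_width: 18.7
grip_force: 78.4
```

```bash
cat > ov.py <<'E'
from h import *
import sys
a=np.radians(np.arange(0,360,2))
def out(cam,c,r,z):return np.array([pix(cam,(c[0]+r*np.cos(t),c[1]+r*np.sin(t),z)) for t in a])
im=capture("scene")[:,:,::-1];s=robot.observe();p=s["tool_pos"];R=np.array(s["tool_rot"]);print(s["clock"],p,np.degrees(np.arctan2(R[1,0],R[0,0])),s["wrist_force"])
S=8;x0,y0=355,160;v0=cv2.resize(im[y0:y0+70,x0:x0+50],None,fx=S,fy=S,interpolation=cv2.INTER_CUBIC);v=v0.copy()
dr=lambda e,col:cv2.polylines(v,[((e-[x0,y0]+.5)*S).astype(np.int32)],True,col,1)
z=p[2]-65.4
dr(out("scene",p,36.5,z),(0,255,255));dr(out("scene",(582,140.8),52,118),(0,255,0));dr(out("scene",p,32,z+40),(255,255,0))
for t in(-1,1):
    for w in(-7,7):
        q=np.array(p[:2])+t*43.5*R[:2,0]+w*R[:2,1];k=((pix("scene",(*q,z))-[x0,y0]+.5)*S).astype(int);cv2.circle(v,tuple(int(i) for i in k),3,(255,0,255),-1)
cv2.imwrite(sys.argv[1],np.hstack([v0,v]))
E
python3 ov.py pics/n4.png
```

```text
7.05 [581.07054047 139.8209867  225.3182506 ] 165.58588234012723 [ 0.1770162  -0.90097502 -1.36801318]
```

View pics/n4.png

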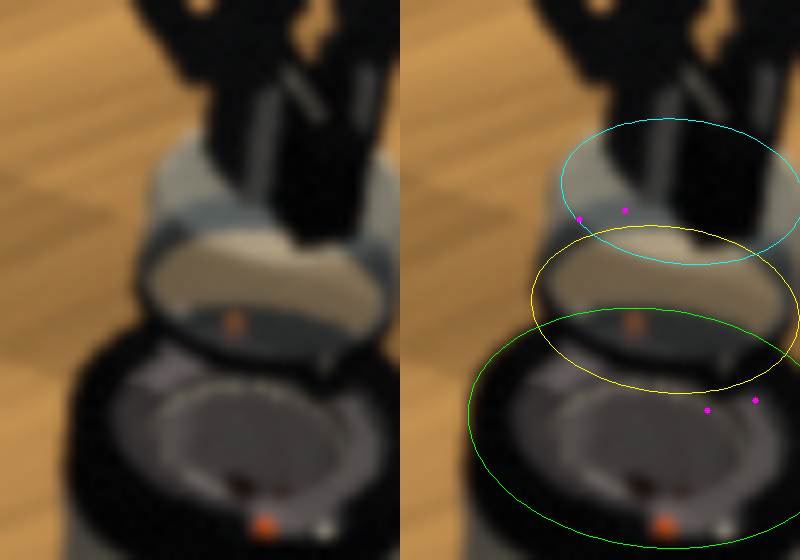

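Emit:
step_arm:
  steps:
    - [0,[0,0,-30],0]
    - [0,[0,0,-70],0]
    - [0,[0,0,-80],0]
    - [0,[0,0,-80],0]
    - [0,[0,0,-80],0]

```text
clock: 7.55
tool_pos: [580.4, 140.0, 304.1]
tool_rot: [[-0.969, 0.248, -0.002], [0.248, 0.969, -0.0], [0.002, -0.001, -1.0]]
wrist_force: [0.1, 0.5, -2.0]
gripper_width: 18.7
grip_force: 78.4
```

Emit:
step_arm:
  steps:
    - [0,[0,0,0],0]
    - [0,[0,0,0],0]
    - [0,[0,0,0],0]

```text
clock: 7.85
tool_pos: [580.7, 140.0, 304.2]
tool_rot: [[-0.969, 0.248, -0.002], [0.248, 0.969, -0.001], [0.002, -0.001, -1.0]]
wrist_force: [0.7, -0.7, -1.8]
gripper_width: 18.8
grip_force: 78.4
```

```bash
cat > ov2.py <<'E'
from h import *
import sys
a=np.radians(np.arange(0,360,2))
im=capture("scene")[:,:,::-1];s=robot.observe();p=s["tool_pos"];R=np.array(s["tool_rot"]);print(s["clock"],p,np.degrees(np.arctan2(R[1,0],R[0,0])),s["wrist_force"])
S=8;c=pix("scene",np.array(p)-[0,0,40]).astype(int);x0,y0=c-[25,35];print(x0,y0)
v0=cv2.resize(im[y0:y0+70,x0:x0+50],None,fx=S,fy=S,interpolation=cv2.INTER_CUBIC);v0=(255*(v0/255.)**.5).astype(np.uint8);v=v0.copy()
T=lambda X:((pix("scene",p+R@np.array(X))-[x0,y0]+.5)*S).astype(np.int32)
P=lambda L,col:cv2.polylines(v,[np.array([T(X) for X in L])],True,col,1)
h=65.4
P([(36.5*np.cos(t),36.5*np.sin(t),h) for t in a],(0,255,255))
for t in(-1,1):
    for zz in(h,h-5):P([(t*36.5,-7,zz),(t*43.5,-7,zz),(t*43.5,7,zz),(t*36.5,7,zz)],(255,0,255))
P([(30,-10,h-72),(30,10,h-72),(-30,10,h-72),(-30,-10,h-72)],(0,255,0))
cv2.imwrite(sys.argv[1],np.hstack([v0,v]))
E
python3 ov2.py pics/n5.png
```

```text
7.9 [580.85242778 140.04334974 304.49960932] 165.6158307401333 [-0.55992749 -0.2560726  -0.61825729]
368 122
```

View pics/n5.png

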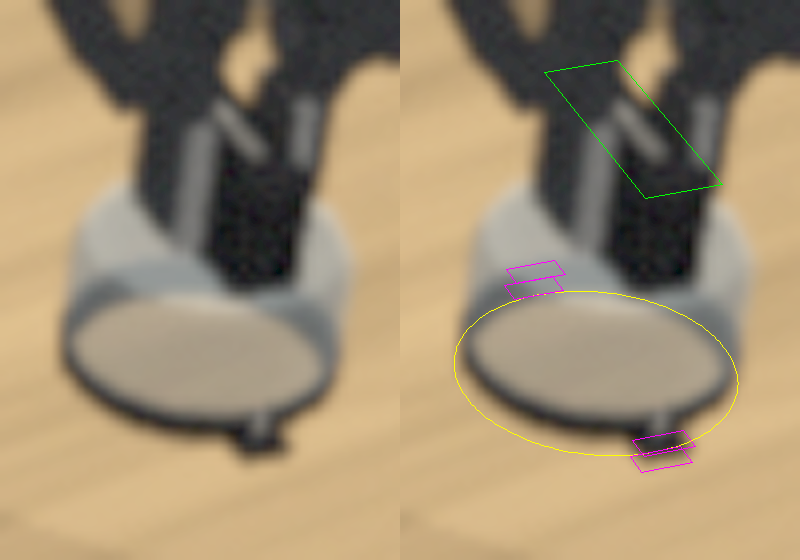

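The lid hangs level in the grip with its lug toward the camera near zoom (262, 445). It is within about 3 mm of the prediction, so I'll centre it over the collar and feel my way down.

Emit:
step_arm:
  steps:
    - [0,[-1,1,30],0]
    - [0,[-1,1,65],0]
    - [0,[-1,1,95],0]
    - [0,[-1,1,110],0]
    - [0,[-1,1,112],0]

```text
clock: 8.4
tool_pos: [580.7, 140.5, 190.6]
tool_rot: [[-0.969, 0.248, -0.005], [0.248, 0.969, -0.002], [0.004, -0.003, -1.0]]
wrist_force: [-0.3, -0.4, -0.8]
gripper_width: 18.8
grip_force: 78.4
```

Emit:
step_arm:
  steps:
    - [0,[0,0,0],0]
    - [0,[0,0,0],0]
    - [0,[0,0,0],0]
    - [0,[0,0,0],0]

```text
clock: 8.8
tool_pos: [582.8, 141.0, 194.3]
tool_rot: [[-0.969, 0.248, 0.002], [0.248, 0.969, 0.001], [-0.002, 0.001, -1.0]]
wrist_force: [0.3, -0.3, -1.0]
gripper_width: 18.3
grip_force: 78.4
```

Emit:
step_arm:
  steps:
    - [0,[0.5,-0.5,3],0]
    - [0,[0.5,-0.5,6],0]
    - [0,[0.5,-0.5,9],0]
    - [0,[0.5,-0.5,10],0]
    - [0,[0.5,-0.5,10],0]

```text
clock: 9.3
tool_pos: [581.5, 140.4, 182.9]
tool_rot: [[-0.969, 0.248, -0.001], [0.248, 0.969, -0.0], [0.001, -0.0, -1.0]]
wrist_force: [-0.7, -0.2, -0.2]
gripper_width: 18.9
grip_force: 78.4
```

Emit:
step_arm:
  steps:
    - [0,[0,0,1],0]
    - [0,[0,0,2],0]
    - [0,[0,0,3],0]
    - [0,[0,0,4],0]
    - [0,[0,0,4],0]

```text
clock: 9.8
tool_pos: [581.6, 140.5, 179.1]
tool_rot: [[-0.969, 0.248, -0.0], [0.248, 0.969, -0.0], [0.0, -0.0, -1.0]]
wrist_force: [-0.0, 0.5, -0.8]
gripper_width: 18.8
grip_force: 78.4
```

Emit:
step_arm:
  steps:
    - [0,[0,0,1],0]
    - [0,[0,0,2],0]
    - [0,[0,0,3],0]
    - [0,[0,0,3],0]

```text
clock: 10.2
tool_pos: [581.9, 140.5, 176.9]
tool_rot: [[-0.969, 0.249, 0.001], [0.249, 0.969, 0.0], [-0.001, 0.001, -1.0]]
wrist_force: [-1.2, -0.2, 4.8]
gripper_width: 18.8
grip_force: 79.3
```

Emit:
step_arm:
  steps:
    - [0,[0,0,1.5],0]
    - [0,[0,0,3],0]
    - [0,[0,0,4.5],0]
    - [0,[0,0,6],0]
    - [0,[0,0,6],0]
  grip_force: 110

```text
clock: 10.7
tool_pos: [582.1, 140.5, 171.6]
tool_rot: [[-0.969, 0.249, 0.001], [0.249, 0.969, 0.001], [-0.001, 0.001, -1.0]]
wrist_force: [-2.2, -1.8, 10.2]
gripper_width: 17.9
grip_force: 110.3
```

Emit:
step_arm:
  steps:
    - [0,[0,0,0],0]
    - [0,[0,0,0],0]

```text
clock: 10.9
tool_pos: [582.1, 140.5, 171.8]
tool_rot: [[-0.969, 0.249, 0.001], [0.249, 0.969, 0.001], [-0.001, 0.001, -1.0]]
wrist_force: [-2.2, -1.6, 9.0]
gripper_width: 18.1
grip_force: 110.3
```

Emit:
step_arm:
  steps:
    - [0,[0,0,1],0]
    - [0,[0,0,2],0]
    - [0,[0,0,2],4]
    - [0,[0,0,2],8]
    - [0,[0,0,2],12]

```text
clock: 11.4
tool_pos: [582.2, 140.2, 170.4]
tool_rot: [[-0.895, 0.446, 0.001], [0.446, 0.895, 0.0], [-0.001, 0.001, -1.0]]
wrist_force: [-4.4, -0.9, 12.3]
gripper_width: 18.2
grip_force: 111.0
```

Emit:
step_arm:
  steps:
    - [0,[0,0,0],4]
    - [0,[0,0,0],8]
    - [0,[0,0,0],12]

```text
clock: 11.7
tool_pos: [582.8, 140.3, 170.4]
tool_rot: [[-0.783, 0.623, 0.003], [0.623, 0.783, 0.0], [-0.002, 0.002, -1.0]]
wrist_force: [-3.1, -2.0, 11.7]
gripper_width: 18.0
grip_force: 110.7
```

Turning freely with the lugs under the lip; I'll check the torque as I go.

Emit:
step_arm:
  steps:
    - [0,[0,0,0],5]
    - [0,[0,0,0],10]
    - [0,[0,0,0],15]
    - [0,[0,0,0],20]
    - [0,[0,0,0],25]

```text
clock: 12.2
tool_pos: [582.6, 139.5, 170.3]
tool_rot: [[-0.446, 0.895, 0.002], [0.895, 0.446, -0.001], [-0.001, 0.002, -1.0]]
wrist_force: [-3.0, -2.5, 13.1]
gripper_width: 18.4
grip_force: 111.0
```

```bash
python3 - <<'E'
from h import *
s=robot.observe();R=np.array(s["tool_rot"]);print(165.6-np.degrees(np.arctan2(R[1,0],R[0,0])),s["wrist_torque"],s["wrist_force"],s["q"][6])
E
```

```text
49.12948774030366 [-0.63019059  0.80357043  0.37065523] [-2.99502056 -2.52273363 13.10371703] 0.33748191249983506
```

Emit:
step_arm:
  steps:
    - [0,[0,0,0],6]
    - [0,[0,0,0],12]
    - [0,[0,0,0],18]
    - [0,[0,0,0],24]
    - [0,[0,0,0],30]

```text
clock: 12.7
tool_pos: [581.9, 138.9, 170.3]
tool_rot: [[0.062, 0.998, 0.0], [0.998, -0.062, -0.001], [-0.001, 0.0, -1.0]]
wrist_force: [-5.8, -4.5, 14.5]
gripper_width: 18.3
grip_force: 111.3
```

Emit:
step_arm:
  steps:
    - [0,[0,0,0],2]
    - [0,[0,0,0],4]
    - [0,[0,0,0],6]
    - [0,[0,0,0],8]
    - [0,[0,0,0],8]

```text
clock: 13.2
tool_pos: [581.5, 139.0, 170.3]
tool_rot: [[0.196, 0.981, -0.001], [0.981, -0.196, -0.001], [-0.002, -0.001, -1.0]]
wrist_force: [-7.5, -3.7, 15.9]
gripper_width: 18.4
grip_force: 111.6
```

```bash
cat > st.py <<'E'
from h import *
s=robot.observe();R=np.array(s["tool_rot"]);print(165.6-np.degrees(np.arctan2(R[1,0],R[0,0])),s["tool_pos"],s["wrist_torque"],s["wrist_force"],s["q"][6])
E
python3 st.py
```

```text
86.91710153859279 [581.47379356 139.02353889 170.29606488] [-0.81443393  1.47171731  0.5227618 ] [-7.49115285 -3.72722326 15.93969624] -0.23498566618270705
```

Emit:
step_arm:
  steps:
    - [0,[0,0,0.5],1]
    - [0,[0,0,0.5],2]
    - [0,[0,0,0.5],3]
    - [0,[0,0,0.5],3]
  grip_force: 118

```text
clock: 13.6
tool_pos: [581.2, 139.3, 170.3]
tool_rot: [[0.242, 0.97, -0.001], [0.97, -0.242, -0.002], [-0.002, -0.001, -1.0]]
wrist_force: [-8.4, -3.8, 19.3]
gripper_width: 18.3
grip_force: 116.0
```

```bash
python3 st.py
```

```text
89.6159496449342 [581.21140232 139.31635075 170.29225232] [-0.87139163  1.83395156  1.57137531] [-8.37551983 -3.8073389  19.3172563 ] -0.27663136929202947
```

Emit:
step_arm:
  steps:
    - [0,[0,0,0],0]
    - [0,[0,0,0],0]
    - [0,[0,0,0],0]
    - [0,[0,0,0],0]
    - [0,[0,0,0],0]

```text
clock: 14.1
tool_pos: [581.2, 139.3, 170.3]
tool_rot: [[0.242, 0.97, -0.001], [0.97, -0.242, -0.002], [-0.002, -0.001, -1.0]]
wrist_force: [-8.4, -3.9, 19.0]
gripper_width: 18.1
grip_force: 116.0
```

```bash
python3 st.py; python3 - <<'E'
from h import *
a=capture("scene")[:,:,::-1];b=capture("top")[:,:,::-1]
cv2.imwrite("pics/n6.png",np.hstack([cv2.resize(x,(400,400),interpolation=cv2.INTER_CUBIC) for x in(a[150:270,330:450],b[130:310,150:330])]))
E
```

```text
89.61324129136136 [581.21274095 139.29508084 170.29163356] [-0.82311043  1.82288549  1.53026127] [-8.37083064 -3.89295693 18.9880492 ] -0.276505965712964
```

View pics/n6.png

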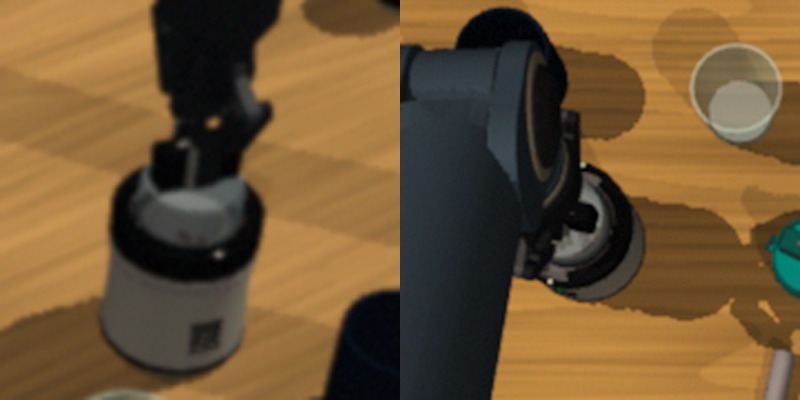

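The lid sits inside the collar and level. The orange catch is gone from the opening (the white dot at (220, 253) remains), and torque and pose are steady at the stop.

```bash
python3 -c "
from station import robot
print(robot.hand_in())"
```

```text
the job is handed in; nothing more can be done
None
```

I set the clear lid in the grinder's collar, pushed it down to the spring's stop and twisted it clockwise to the turn stop. I handed the job in at about 14 s, still gripping and holding the lid there; the verdict wasn't reported back.

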